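# Stopper two flasks and secure them in a transport carrier

### The job

Get the flask carrier ready for transport: stand the narrow-necked flask upright in the empty right-hand well, beside the wide-necked flask that stays in the left one, and close each flask with the stopper that fits its neck, seated fully home with its flange on the rim. Only when both are stoppered, swing the carrier's retaining frame down over them until it is fully closed and let go. Keep the flasks upright throughout, and leave the beakers and bottles round the carrier where they stand.

Things in the scene. Friction and masses are not known exactly. Their poses are not given: they have to be found in the camera images.
- flask_narrow: Clear glass conical flask with a narrow neck, open at the top: 130 mm tall, base 82 mm across, straight neck 41 mm across outside and 34 mm inside over its top 45 mm, with a rim bead 4 mm wider over the top 5 mm. Origin: centre of the underside, z up along the axis. 0.18 kg. Starts loose on the worktop, to the robot's right of the carrier.
- flask_narrow_mouth (a point): Centre of the narrow flask's mouth, level with its rim, 130 mm above its underside; z along the flask axis.
- flask_wide: Clear glass conical flask with a wide neck, open at the top: 130 mm tall, base 82 mm across, straight neck 53 mm across outside and 46 mm inside over its top 45 mm, with a rim bead 4 mm wider over the top 5 mm. Origin: centre of the underside, z up along the axis. 0.18 kg. Starts already standing in the left well of the carrier.
- flask_wide_mouth (a point): Centre of the wide flask's mouth, level with its rim, 130 mm above its underside; z along the flask axis.
- stopper_small: The smaller of two white plastic stoppers, 60 mm tall, standing on its narrow end: tapered plug 31 mm long (25 mm across at the foot, 31 at the flange), flange 50 mm across and 5 mm thick, on top a round ribbed grip 26 mm across, 24 mm high. Origin: centre of the foot, z up along the axis. It fits the narrow neck. Starts on the worktop to one side of the carrier, left or right.
- stopper_small_seat (a point): Underside of the small stopper's flange, on its axis, 31 mm above the foot: lies at the mouth's centre when the stopper is home.
- stopper_large: The larger of two white plastic stoppers, 60 mm tall, standing on its narrow end: tapered plug 31 mm long (37 mm across at the foot, 43 at the flange), flange 58 mm across and 5 mm thick, on top a round ribbed grip 33 mm across, 24 mm high. Origin: centre of the foot, z up along the axis. It fits the wide neck. Starts on the worktop on the other side of the carrier.
- stopper_large_seat (a point): Underside of the large stopper's flange, on its axis, 31 mm above the foot: lies at the mouth's centre when the stopper is home.
- carrier: Fixed grey plastic carrier block, 170 mm (x) by 290 mm (y) by 30 mm high, with two round wells side by side, each 88 mm across and 20 mm deep, and two upright aluminium posts at its rear corners, reaching 196 mm above the worktop. Origin: centre of the underside; x points away from the robot, y to the robot's left, z up.
- well_left (a point): Centre of the floor of the left well (holds the wide flask), 10 mm above the worktop.
- well_right (a point): Centre of the floor of the right well, empty at first, 10 mm above the worktop.
- frame (a joint): Hinge of the retaining frame, rad: 0 is closed (level, its two rubber pads 4 mm above the seated stoppers), 1.75 to 2.0 as it starts (standing open, leaning back; its top edge is then up to 315 mm above the worktop). The hinge is stiff: the frame stays at any angle. It turns about the y axis of the carrier, and cannot close over a stopper that is not home.
- frame_hinge (a point): Middle of the hinge axis, between the rear posts, 180 mm above the worktop; the axis runs along the carrier's y.
- frame_handle (a point): Middle of the frame's handle, a round steel bar 14 mm thick and 258 mm long along the carrier's y, 135 mm from the hinge axis at the frame's free edge. A thinner cross bar with the two rubber pads runs parallel to it, 42 mm nearer the hinge; between the pads the handle can be pinched from above. Closed, it is 180 mm above the worktop.
- beaker: Bystander: glass beaker, 65 mm across, 74 mm tall, behind the work on the left. Origin: centre of the underside.
- bottle: Bystander: clear bottle of greyish-white powder with a black cap, 62 mm across, 112 mm tall, behind the work on the right. Origin: centre of the underside.
Not all that is in view belongs to the job. What is shaped like the stopper_large but black or brown is not meant.

How it is judged:
By the outcome, as a careful person would: the job done as asked, in the order asked, and still so for the second after the job is handed in, with the robot touching nothing.
It also fails if it takes over 72 s, if anything falls off the work surface, if the arm or the gripper's body presses on something with over 40 N, if the wrist force passes 120 N, or if a joint passes its speed limit or range.

### The arm

A 6-joint arm with a two-finger parallel gripper is mounted at the origin on a cart in front of the work surface, level with it; the furniture and walls round the work are solid. World frame = base frame: x ahead of the robot, y to its left, z up, the work surface at z = 0. Lengths are in mm, angles in rad, forces in N, time in s.
With the tool pointing down it reaches from about 350 to 975 mm from the base axis. Payload 4.9 kg.
Tool frame: the origin (TCP) lies on the mounting face of the last link; the fingertips stand 173 mm ahead of it and the grasp point (between the pads) lies 155 mm ahead of it; z points along the fingers, y is the line along which they close (so a half turn about z gives the same grasp; the last joint's range is limited). The gripper opens to 85 mm and grips with 20 to 120 N. Pads are 22 mm wide; open, the fingers measure 114 mm over their backs; the gripper's body (76 mm by 85 mm) begins 54 mm behind the grasp point. The pads swing forward as they close: fully open they stand 13 mm farther back than shut.
Start: joints at [-1.275, 0.053, 1.613, -0, 1.476, -0.119], TCP at [251.872, -571.982, 404.704] pointing down, gripper open.
Joint ranges: [-3.01, 3.01], [-1.01, 2.22], [0.06, 2.58], [-1.02, 4.17], [0.09, 2.62], [-3.14, 3.14]. Speed limits (rad/s): [2.57, 2.57, 3.14, 3.14, 3.14, 3.14].

### API

Orientations are given as a 3x3 rotation matrix whose columns are the frame's x, y, z axes.
In Python, from bench import env gives the robot as it stands. The module is installed in compiled form; this text tells all that it offers.
- The arm moves only by the shell command python3 -m pendant 'ROWS' [FORCE]. ROWS is JSON, a list of rows, each a list of 7 numbers: the shift along the tool's x, y, z scaled (see below), then the turn, a rotation vector about the tool's x, y, z scaled (see below), then the closure, from -1 (fully open) to 1 (shut). A call has 1 to 12 rows; each row is the pose to reach, as a shift and turn from the pose commanded when the call began, along the tool's axes at that moment, turning the shorter way round; what a row does not reach only later rows make up. The controller multiplies each number of a shift by 0.08 m and each number of a turn by 180 degrees. A row lasts 1/12 s, in which the tool goes at most 41.7 mm and 7.16 degrees, less where a joint would pass 70% of its speed; a pose out of reach is approached as far as the arm can. A call with a number of a shift or a turn outside -1 to 1 is refused whole. A call with a gripper value outside its range is refused whole. The fingers move at their own pace and stop on an object; FORCE is the grip in N (left out, the last holds). Time passes only in rows, so rows that repeat a pose let the fingers close. It gives the time, the measured TCP pose, the force, the opening and the grip force at its end, in the units of the state.
- env.observe(): the state, without advancing time (a new reading comes with each control period).
- env.get_image(name): name is "scene" or "side" or "wrist"; returns a dict with "frame" (400x640x3 uint8, red, green, blue), "depth" (400x640 float32, mm along the optical axis (not along the pixel's ray), 0 where there is no reading), "camera_matrix" (3x3 intrinsics, pixels), "R" (3x3) and "t" (3): a world point X has camera coordinates R X + t. Camera axes: x right, y down, z forward; pixel columns grow to the right and rows downward; lengths in mm; the calibration is good to about 2 mm. A picture is of the moment at which its call begins.
- env.job_done(): hands the job in; it is judged then, once.
The state is a dict: "time": time; "joint_pos": joint angles; "dq": joint speeds; "joint_torque": joint torques, N m; "tool_pos": TCP position; "tcp_rot": TCP orientation; "contact_force": force on the tool from outside, world axes, zero at the start; "wrist_torque": the same for the moment, N m; "opening": opening from 0.0 (shut) to 1.0 (fully open); "grip_force": force on a finger pad.
Only numpy, scipy, OpenCV 4.12 (cv2) and the standard library are available. Lean on these libraries where they do the work, as an engineer would, in place of code of your own. Each camera call takes 0.05 s, during which the arm holds its last target. There are 200 camera calls.

## Working session

There is one attempt and no reset: what is moved stays moved. The work goes in short steps, Python scripts to look and compute and a shell command to move; the robot and the scene stay as the last step left them, time stands still between calls to the robot, and variables do not carry over. Pictures are saved under pics/ and viewed, at most 10 in all, crops included, and the job is handed in when it is done.

```bash
mkdir -p pics; cat > h.py <<'E'
import numpy as np, cv2
from bench import env
def shot(n):
    d=env.get_image(n); np.savez('last_%s.npz'%n,**d); return d
def save(im,name): cv2.imwrite('pics/'+name,cv2.cvtColor(im,cv2.COLOR_RGB2BGR))
def ray(d,u,v):
    R=np.array(d['R']);t=np.array(d['t']);K=np.array(d['camera_matrix'])
    return -R.T@t, R.T@np.linalg.inv(K)@np.array([u,v,1.])
def plane(d,u,v,z):
    c,r=ray(d,u,v); return c+r*(z-c[2])/r[2]
def pix(d,X):
    p=np.array(d['camera_matrix'])@(np.array(d['R'])@np.array(X,float)+np.array(d['t'])); return p[:2]/p[2]
def pts(d):
    D=np.array(d['depth']);K=np.array(d['camera_matrix']);v,u=np.mgrid[:400,:640]
    c=np.stack([(u-K[0,2])/K[0,0]*D,(v-K[1,2])/K[1,1]*D,D],-1)-np.array(d['t'])
    return c@np.array(d['R'])
E
python3 - <<'E'
from h import *
s=env.observe();print({k:np.round(v,3).tolist() for k,v in s.items()})
for n in("scene","side","wrist"):
    d=shot(n);save(d['frame'],n+'0.png');c,r=ray(d,320,200);print(n,c.round(),r.round(2))
E
```

```text
{'time': 0.0, 'joint_pos': [-1.275, 0.053, 1.614, -0.0, 1.476, -0.119], 'dq': [-0.001, -0.0, 0.001, 0.001, 0.001, -0.0], 'joint_torque': [0.0, -39.367, -37.018, -0.0, 0.007, 0.0], 'tool_pos': [251.799, -571.744, 403.468], 'tcp_rot': [[0.915, 0.403, -0.001], [0.403, -0.915, 0.002], [0.0, -0.002, -1.0]], 'contact_force': [-0.607, -0.045, 0.925], 'wrist_torque': [0.046, -0.007, -0.029], 'grip_force': 0.0, 'opening': 1.0}
scene [-372.  543. 1062.] [ 0.63 -0.36 -0.68]
side [ 361. -946.  992.] [ 0.13  0.74 -0.67]
wrist [ 320. -541.  372.] [-0.28 -0.12 -0.95]
```

View pics/scene0.png

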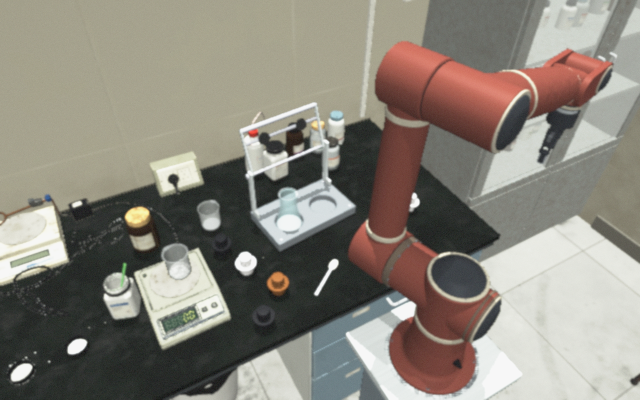

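View pics/side0.png

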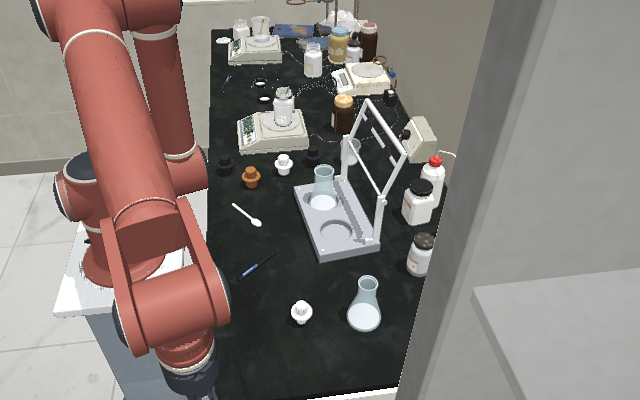

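Side view: white stoppers are at (284,164), left of the carrier, and (301,313), right. The narrow flask is at (366,300) and the wide flask at (323,185) in the left well. The right well is at (336,231), and the frame stands open with its handle at (385,130). Possible lookalikes for the large stopper are black (225,166) and (313,155), and brown (251,176). Both white ones are in the running, so I'll measure their flanges.

```bash
python3 - <<'E'
from h import *
d={n:dict(np.load('last_%s.npz'%n)) for n in("scene","side")}
for n,boxes in {"side":{"stL":(268,148,302,182),"stR":(285,295,320,332)},"scene":{"stL":(232,248,262,280)}}.items():
    P=pts(d[n]);f=d[n]['frame'].astype(int)
    for k,(a,b,c,e) in boxes.items():
        p=P[b:e,a:c].reshape(-1,3);col=f[b:e,a:c].reshape(-1,3)
        m=(p[:,2]>4)&(p[:,2]<75)&(col.min(1)>80);q=p[m]
        print(n,k,m.sum(),np.percentile(q,[1,50,99],axis=0).round(1).tolist())
        for lo,hi in((22,40),(42,62)):
            g=q[(q[:,2]>lo)&(q[:,2]<hi)]
            if len(g): print('  ',lo,len(g),g.min(0).round(),g.max(0).round(),g.mean(0).round(1))
P=pts(d['side']);
# carrier top edge points, z in 25..35
m=(P[...,2]>26)&(P[...,2]<34)&(P[...,0]>350)&(P[...,0]<800)&(abs(P[...,1])<400)
u,c=cv2.connectedComponents(m.astype(np.uint8));
for i in range(1,u):
    if (c==i).sum()>300:
        q=P[c==i];r=cv2.minAreaRect(q[:,:2].astype(np.float32));print('carrier',(c==i).sum(),r)
f=d['side']['frame']
save(cv2.resize(np.hstack([f[140:400,190:460]]),None,fx=2.2,fy=2.2,interpolation=cv2.INTER_CUBIC),'crop.png')
E
```

```text
side stL 360 [[418.1, 277.4, 5.4], [456.7, 297.7, 33.8], [523.0, 412.7, 62.9]]
   22 116 [416. 273.  22.] [486. 408.  40.] [455.3 298.2  33.4]
   42 91 [441. 283.  42.] [474. 321.  62.] [457.1 297.4  55. ]
side stR 344 [[419.3, -291.3, 7.5], [441.5, -275.9, 37.0], [465.4, -250.1, 62.8]]
   22 182 [ 418. -293.   28.] [ 467. -247.   40.] [ 441.4 -275.6   34.7]
   42 128 [ 429. -283.   42.] [ 456. -256.   62.] [ 442.  -271.3   55.3]
scene stL 327 [[428.7, 278.8, 5.0], [445.8, 308.0, 38.6], [475.4, 331.5, 64.2]]
   22 140 [426. 277.  29.] [479. 334.  40.] [447.  308.3  35.8]
   42 109 [438. 289.  42.] [471. 322.  62.] [450.6 306.7  55.9]
carrier 2705 ((579.2830810546875, 55.798805236816406), (171.7134552001953, 293.9920959472656), 7.069955348968506)
```

View pics/crop.png

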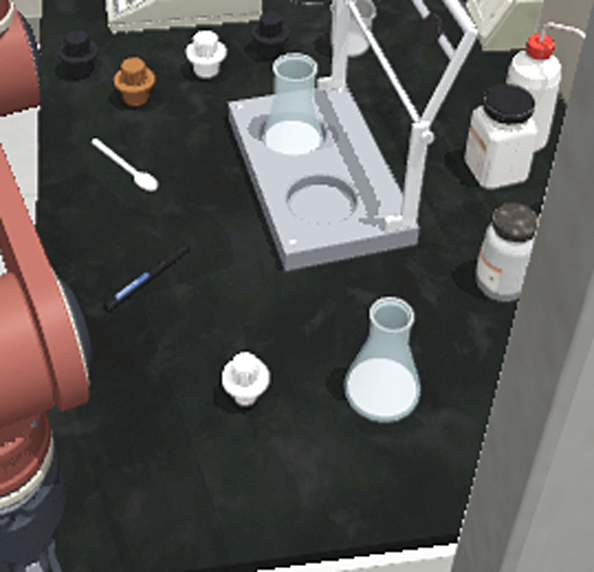

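View pics/wrist0.png

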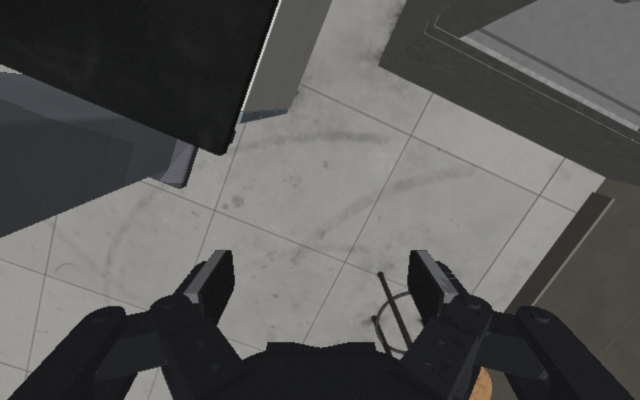

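Crop: the right white stopper, at crop (245,378), has a flange about 49 mm wide, so it is the small one. The left, at crop (207,55), is about 57 mm, so it is the large one. The other stoppers are black or brown. The flask rim is at crop (391,304) and the right well at (321,200). The wrist view shows only the floor. Next I'll measure the wells, rims and handle.

```bash
python3 - <<'E'
from h import *
d={n:dict(np.load('last_%s.npz'%n)) for n in("scene","side")}
s=d['side'];P=pts(s)
C=np.array([579.3,55.8]);a=np.radians(7.07);ex=np.array([np.cos(a),np.sin(a)]);ey=np.array([-ex[1],ex[0]])
L=np.dstack([(P[...,:2]-C)@ex,(P[...,:2]-C)@ey,P[...,2]])
m=(L[...,2]<27)&(abs(L[...,0])<80)&(L[...,1]<-10)&(L[...,1]>-140)
q=L[m];print('well px',len(q),q.min(0),q.max(0),q[q[:,2]<13].mean(0))
# well rim by contour of top surface hole
top=((L[...,2]>27)&(L[...,2]<34)&(abs(L[...,0])<85)&(abs(L[...,1])<146)).astype(np.uint8)
n,lab,st,ce=cv2.connectedComponentsWithStats(1-top)
for i in range(1,n):
    if st[i,4]>60 and st[i,4]<5000:
        c,_=cv2.findContours((lab==i).astype(np.uint8),cv2.RETR_EXTERNAL,cv2.CHAIN_APPROX_NONE)
        if len(c[0])>5:
            e=cv2.fitEllipse(c[0]);w=plane(s,*e[0],30);print('hole',st[i],e,w.round(1),((w[:2]-C)@ex).round(1),((w[:2]-C)@ey).round(1))
# frame pts
for n in d:
    P=pts(d[n]);l=np.dstack([(P[...,:2]-C)@ex,(P[...,:2]-C)@ey,P[...,2]])
    f=d[n]['frame'].astype(int)
    m=(l[...,2]>200)&(l[...,2]<330)&(abs(l[...,1])<140)&(l[...,0]>20)&(l[...,0]<150);q=l[m]
    m2=q[:,2]>q[:,2].max()-20
    print(n,len(q),'top',np.percentile(q[:,2],[50,90,99]),q[m2].mean(0),np.ptp(q[m2],axis=0))
    k=np.polyfit(q[:,2],q[:,0],1);print('x at z180, slope',np.polyval(k,180),k)
# flask rims in side: crop windows
for n,(u0,v0,u1,v1) in {'narrow':(340,268,392,336),'wide':(308,160,340,215)}.items():
    P=pts(s)[v0:v1,u0:u1];z=P[...,2];m=(z>40)&(z<160);print(n,m.sum())
    for lo,hi in((90,100),(100,110),(110,120),(120,130),(130,140),(140,150)):
        g=P[(z>lo)&(z<hi)]
        if len(g)>5: print(lo,len(g),g.min(0).round(),g.max(0).round())
save(cv2.resize(np.hstack([s['frame'][265:340,335:400],s['frame'][155:230,300:365]]),None,fx=6,fy=6,interpolation=cv2.INTER_NEAREST),'rims.png')
E
```

```text
well px 792 [ -79.44381152 -139.88537487   -5.23140946] [ 79.62388014 -10.74586191  26.99972009] [-11.34263682 -56.00053351   8.84768952]
hole [318 216  37  30 619] ((335.64764404296875, 230.42530822753906), (24.24128532409668, 32.260406494140625), 99.70509338378906) [571.  -14.1  30. ] -16.8 -68.4
scene 1039 top [277.39386535 313.73258199 316.47854317] [117.03273044  10.62104876 310.54502859] [ 21.60054834 263.81561934  19.3736873 ]
x at z180, slope 75.38286345096733 [ 0.32053709 17.68618771]
side 1143 top [275.10012021 312.96557322 315.12472582] [118.933935   -14.61451303 310.59180683] [ 17.16324524 267.2382815   19.73779868]
x at z180, slope 78.23062743809254 [ 0.31350345 21.80000609]
narrow 884
90 81 [ 570. -302.   90.] [ 609. -261.  100.]
100 89 [ 570. -302.  100.] [ 608. -260.  110.]
110 89 [ 570. -302.  110.] [ 608. -260.  120.]
120 142 [ 569. -303.  120.] [ 612. -255.  130.]
130 18 [ 569. -302.  130.] [ 611. -260.  133.]
wide 808
90 48 [531.  89.  90.] [580. 148. 100.]
100 71 [531.  90. 100.] [579. 146. 110.]
110 83 [531.  91. 110.] [580. 147. 120.]
120 97 [531.  92. 120.] [580. 148. 130.]
130 119 [529.  90. 130.] [583. 153. 140.]
140 9 [531.  91. 141.] [581. 145. 142.]
```

View pics/rims.png

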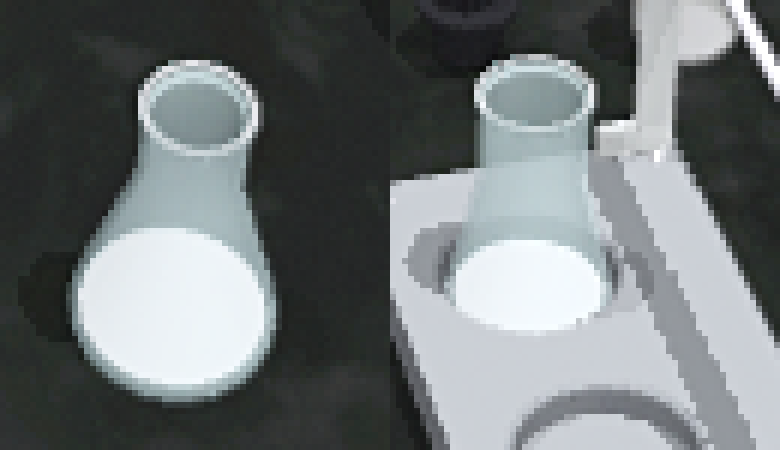

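```bash
python3 - <<'E'
from h import *
s=dict(np.load('last_side.npz'))
print(plane(s,368.1,282.4,130),plane(s,323.8,170,140))
E
python3 -m pendant '[[0,0,0,0,0,0.132,-1],[0,0,0,0,0,0.132,-1],[0,0,0,0,0,0.132,-1],[0,0,0,0,0,0.132,-1],[0,0,0,0,0,0.132,-1]]' 40
python3 -c "
from h import *
s=env.observe();print(s['tool_pos'],s['tcp_rot'])"
```

```text
[ 591.61456583 -280.40547663  130.        ] [556.71554899 118.20257752 140.        ]
time: 0.57
tool_pos: [251.8, -571.9, 404.2]
tcp_rot: [[1.0, -0.0, -0.0], [-0.0, -1.0, 0.001], [-0.0, -0.001, -1.0]]
contact_force: [0.2, -0.1, 0.6]
opening: 1.004
grip_force: 0.0
[ 251.8426347  -571.88124619  404.18758588] [[ 9.99999879e-01 -4.29647509e-04 -2.37692828e-04]
 [-4.29452135e-04 -9.99999570e-01  8.21400207e-04]
 [-2.38045639e-04 -8.21298030e-04 -9.99999634e-01]]
```

```bash
python3 -m pendant '[[0.42,-0.36,0,0,0,0,-1],[0.845,-0.727,0,0,0,0,-1],[0.845,-0.727,0,0,0,0,-1]]' >/dev/null
python3 -m pendant '[[0.42,-0.36,0,0,0,0,-1],[0.845,-0.727,0,0,0,0,-1],[0.845,-0.727,0,0,0,0,-1]]' >/dev/null
python3 -m pendant '[[0.42,-0.36,0,0,0,0,-1],[0.845,-0.727,0,0,0,0,-1],[0.845,-0.727,0,0,0,0,-1]]'>/dev/null
python3 -m pendant '[[0.42,-0.36,0,0,0,0,-1],[0.845,-0.727,0,0,0,0,-1],[0.845,-0.727,0,0,0,0,-1]]'
python3 -m pendant '[[0.42,-0.36,0,0,0,0,-1],[0.845,-0.727,0,0,0,0,-1],[0.845,-0.727,0,0,0,0,-1],[0.845,-0.727,0,0,0,0,-1]]'
python3 - <<'E'
from h import *
d=shot('wrist');print(pix(d,[590,-281,130]),pix(d,[590,-281,0]))
save(d['frame'],'w1.png')
E
```

```text
time: 1.57
tool_pos: [525.1, -336.2, 404.5]
tcp_rot: [[1.0, 0.006, 0.002], [0.006, -1.0, 0.002], [0.002, -0.002, -1.0]]
contact_force: [-0.5, -0.2, -0.4]
opening: 1.001
grip_force: 0.0
time: 1.9
tool_pos: [591.0, -279.9, 404.3]
tcp_rot: [[1.0, 0.004, -0.001], [0.004, -1.0, 0.0], [-0.001, -0.0, -1.0]]
contact_force: [-0.5, -0.5, 0.3]
opening: 1.0
grip_force: 0.0
[322.21168096 197.7019187 ] [321.63790379 167.32059586]
```

View pics/w1.png

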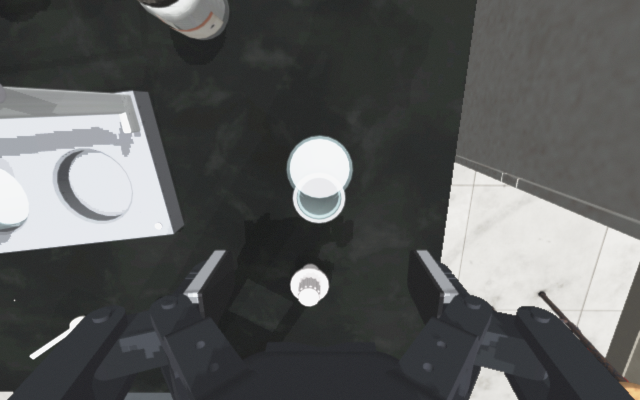

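The wrist view confirms the estimate: flask rim at (319,199) and base at (320,167), within 3 px of prediction. The right well shows at (93,185) and the small stopper at (310,285). Now I'll refine these from this view and descend to the flask.

```bash
python3 - <<'E'
from h import *
d=dict(np.load('last_wrist.npz'));print(plane(d,319,199,130),plane(d,320,167,0),'well',plane(d,93.5,185.5,30))
P=pts(d)
w=P[260:312,285:335].reshape(-1,3);fl=w[(w[:,2]>30)&(w[:,2]<42)];g=w[(w[:,2]>54)&(w[:,2]<66)]
for q in(fl,g): print(len(q),q.min(0).round(1),q.max(0).round(1),(q.min(0)+q.max(0))/2)
m=(P[...,2]>27)&(P[...,2]<34)
L=m[130:240,30:160];h=(1-L).astype(np.uint8);n,lab,st,ce=cv2.connectedComponentsWithStats(h)
for i in range(1,n):
  if 1000<st[i,4]<6500:
    c,_=cv2.findContours((lab==i).astype(np.uint8),cv2.RETR_EXTERNAL,cv2.CHAIN_APPROX_NONE);e=cv2.fitEllipse(c[0]);print(st[i],e,plane(d,e[0][0]+30,e[0][1]+130,30))
E
python3 -m pendant '[[0,0,0.4,0,0,0,-1],[0,0,0.8,0,0,0,-1],[0,0,0.9,0,0,0,-1],[0,0,0.9,0,0,0,-1]]' >/dev/null
python3 -m pendant '[[0,0,0.4,0,0,0,-1],[0,0,0.85,0,0,0,-1],[0,0,0.9,0,0,0,-1],[0,0,0.9,0,0,0,-1]]'
python3 -m pendant '[[0,0,0,0,0,0,0.3],[0,0,0,0,0,0,0.5],[0,0,0,0,0,0,0.5],[0,0,0,0,0,0,0.5],[0,0,0,0,0,0,0.5],[0,0,0,0,0,0,0.5],[0,0,0,0,0,0,0.5],[0,0,0,0,0,0,0.5]]' 40
```

```text
[ 588.82500209 -278.2621727   130.        ] [ 590.40333755 -278.91770798    0.        ] well [572.82583053  -9.58452913  30.        ]
608 [ 421.7 -288.8   30.2] [ 466.2 -240.5   42. ] [ 443.96160843 -264.63815904   36.07923838]
370 [ 429.1 -278.4   54.1] [ 455.8 -251.    62.5] [ 442.4457354  -264.72320517   58.30229982]
[  24   19   78   73 4118] ((63.393062591552734, 55.16836929321289), (63.785518646240234, 80.36896514892578), 127.54618835449219) [573.23348565  -9.54730665  30.        ]
time: 2.62
tool_pos: [588.8, -281.5, 259.3]
tcp_rot: [[1.0, -0.001, -0.004], [-0.001, -1.0, 0.002], [-0.004, -0.002, -1.0]]
contact_force: [-0.2, -0.6, 0.2]
opening: 0.997
grip_force: 0.0
time: 3.28
tool_pos: [590.8, -281.3, 263.7]
tcp_rot: [[1.0, 0.0, 0.004], [0.0, -1.0, -0.002], [0.004, 0.002, -1.0]]
contact_force: [0.8, 1.1, 5.8]
opening: 0.501
grip_force: 39.8
```

```bash
python3 -m pendant '[[0,0,-0.2,0,0,0,0.6],[0,0,-0.5,0,0,0,0.6],[0,0,-0.75,0,0,0,0.6],[0,0,-0.75,0,0,0,0.6]]' 
python3 -m pendant '[[-0.02,-0.25,0,0,0,0,0.6],[-0.05,-0.6,0,0,0,0,0.6],[-0.075,-0.95,0,0,0,0,0.6]]' >/dev/null
python3 -m pendant '[[-0.02,-0.3,0,0,0,0,0.6],[-0.05,-0.65,0,0,0,0,0.6],[-0.075,-0.95,0,0,0,0,0.6]]' >/dev/null
python3 -m pendant '[[-0.02,-0.2,0,0,0,0,0.6],[-0.05,-0.4,0,0,0,0,0.6],[-0.075,-0.6,0,0,0,0,0.6],[-0.075,-0.6,0,0,0,0,0.6],[-0.075,-0.6,0,0,0,0,0.6],[-0.075,-0.6,0,0,0,0,0.6]]' 
python3 - <<'E'
from h import *
print(env.observe()['tool_pos'])
a=shot('wrist');b=shot('side');
save(np.vstack([a['frame'][0:300,0:420],cv2.resize(b['frame'][150:270,260:428],None,fx=2.5,fy=2.5)]),'w2.png')
E
```

```text
time: 3.62
tool_pos: [591.1, -281.8, 326.6]
tcp_rot: [[1.0, 0.0, 0.008], [0.0, -1.0, -0.005], [0.008, 0.005, -1.0]]
contact_force: [1.2, -0.1, -1.0]
opening: 0.503
grip_force: 41.0
time: 4.62
tool_pos: [571.8, -81.6, 320.3]
tcp_rot: [[1.0, -0.0, -0.0], [-0.0, -1.0, -0.001], [-0.0, 0.001, -1.0]]
contact_force: [0.4, 0.1, -1.9]
opening: 0.506
grip_force: 41.6
[571.8350927  -81.64156599 320.32422955]
```

View pics/w2.png

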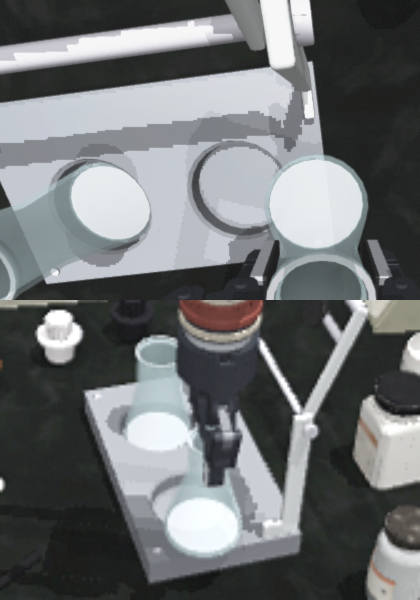

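The wrist view shows the right well at about (240,188) and the held flask's base at (318,203). The side view shows the flask hanging upright. I'll fit both and compare them in this one camera.

```bash
python3 - <<'E'
from h import *
from scipy.optimize import least_squares
d=dict(np.load('last_wrist.npz'));P=pts(d)
def fit(q,r):
    c=least_squares(lambda c:np.hypot(q[:,0]-c[0],q[:,1]-c[1])-r,q.mean(0)[:2],loss='soft_l1').x
    return c.round(1),np.std(np.hypot(q[:,0]-c[0],q[:,1]-c[1])-r).round(2)
top=(abs(P[...,2]-30)<2.5)
# well edge: pixels of not-top bordering top, seen near predicted ring
v,u=np.mgrid[:400,:640]
ed=(cv2.dilate((~top).astype(np.uint8),np.ones((3,3)))>0)&top
W=P[ed];X=np.array([572,-12])
for _ in range(3):
    r=np.hypot(W[:,0]-X[0],W[:,1]-X[1]);q=W[(abs(r-44)<5)&(W[:,1]>-40)];X,s=fit(q,44.3);print('well',X,s,len(q))
W=P[ed];Y=np.array([556,120])
for _ in range(3):
    r=np.hypot(W[:,0]-Y[0],W[:,1]-Y[1]);q=W[(abs(r-44)<5)&(W[:,1]<135)];Y,s=fit(q,44.3);print('wellL',Y,s,len(q))
f=d['frame'].astype(int)
w=((f.min(2)>225)).astype(np.uint8);n,lab,st,ce=cv2.connectedComponentsWithStats(w)
for i in range(1,n):
    if st[i,4]>2000:
        c,_=cv2.findContours((lab==i).astype(np.uint8),cv2.RETR_EXTERNAL,cv2.CHAIN_APPROX_NONE);e=cv2.fitEllipse(c[0]);print(st[i],e,plane(d,*e[0],60),plane(d,*e[0],63),'z10',plane(d,*e[0],10))
print('base ellipse',plane(d,318,203,60))
E
```

```text
well [571.5  -7.4] 1.13 281
well [571.4  -6.6] 1.05 388
well [571.4  -6.5] 1.06 389
wellL [555.7 119.5] 1.58 329
wellL [555.6 119.4] 1.75 339
wellL [555.6 119.4] 1.76 339
[   0   21  213   46 2825] ((123.04957580566406, 41.66658020019531), (17.545616149902344, 228.990478515625), 81.23937225341797) [688.3633216   55.25605883  60.        ] [687.81386344  53.46880259  63.        ] z10 [697.52095748  85.04366282  10.        ]
[ 270  160   86   87 5271] ((310.47564697265625, 201.15895080566406), (75.32014465332031, 89.67984771728516), 24.544639587402344) [572.35363303 -73.3403865   60.        ] [573.32334243 -73.44364936  63.        ] z10 [556.19180964 -71.61933886  10.        ]
[  72  167   76   61 3107] ((105.74864959716797, 194.81369018554688), (54.569496154785156, 75.83733367919922), 85.56090545654297) [577.70436952  90.73835398  60.        ] [578.60401007  88.48645076  63.        ] z10 [562.71036026 128.27007433  10.        ]
base ellipse [570.78795693 -79.4135178   60.        ]
```

```bash
python3 - <<'E'
from h import *
d=dict(np.load('last_wrist.npz'))
print(plane(d,241,188.5,30), pix(d,[571,-10,30]), [pix(d,[571+44*np.cos(a),-10+44*np.sin(a),30]).round() for a in np.radians([0,90,180,225])])
f=d['frame'].copy()
for y,c in((-10,(255,0,0)),(-7,(0,255,0))):
    q=np.array([pix(d,[571.4+44*np.cos(a),y+44*np.sin(a),30]) for a in np.linspace(0,6.28,60)])
    cv2.polylines(f,[(q*8).round().astype(int)],True,c,1,shift=3)
q=np.array([pix(d,[571+41*np.cos(a),-80+41*np.sin(a),60]) for a in np.linspace(0,6.28,60)])
cv2.polylines(f,[(q*8).round().astype(int)],True,(0,0,255),1,shift=3)
save(cv2.resize(f[125:265,170:390],None,fx=3.5,fy=3.5,interpolation=cv2.INTER_NEAREST),'w3.png')
E
```

```text
[574.64757039  -9.81085864  30.        ] [241.52582449 192.38653383] [array([238., 143.]), array([193., 192.]), array([245., 237.]), array([277., 224.])]
```

View pics/w3.png

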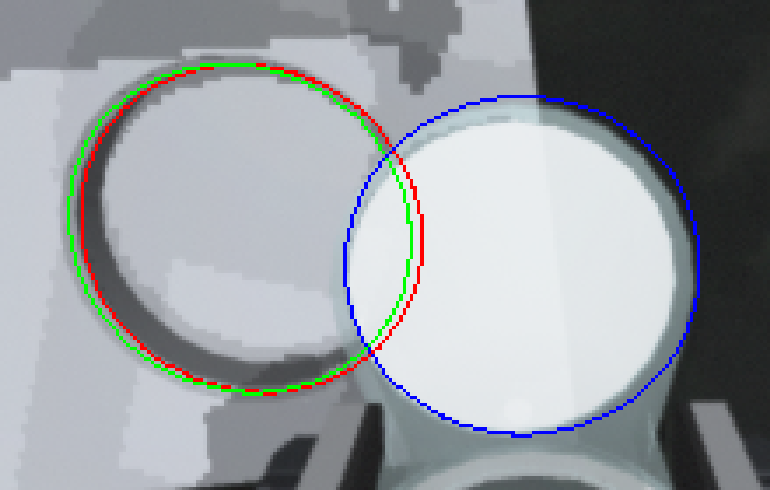

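The drawn circles put the well at about (572.5,-9) and the flask base at about (570.5,-79.5). So the shift is roughly +1.5 mm in x and +70.5 mm in y.

```bash
python3 -m pendant '[[0.01,-0.3,0,0,0,0,0.6],[0.015,-0.6,0,0,0,0,0.6],[0.02,-0.88,0,0,0,0,0.6],[0.02,-0.88,0,0,0,0,0.6],[0.02,-0.88,0,0,0,0,0.6]]' 
python3 -m pendant '[[0,0,0.12,0,0,0,0.6],[0,0,0.24,0,0,0,0.6],[0,0,0.34,0,0,0,0.6],[0,0,0.38,0,0,0,0.6],[0,0,0.42,0,0,0,0.6],[0,0,0.42,0,0,0,0.6]]' 
python3 -m pendant '[[0,0,0.03,0,0,0,0.6],[0,0,0.06,0,0,0,0.6],[0,0,0.09,0,0,0,0.6],[0,0,0.09,0,0,0,0.6]]' 
python3 - <<'E'
from h import *
b=shot('side');save(cv2.resize(b['frame'][150:270,260:428],None,fx=4,fy=4),'s3.png')
E
```

```text
time: 5.13
tool_pos: [573.6, -10.7, 320.6]
tcp_rot: [[1.0, 0.001, -0.0], [0.001, -1.0, -0.001], [-0.0, 0.001, -1.0]]
contact_force: [-0.0, -1.3, -1.1]
opening: 0.503
grip_force: 42.0
time: 5.63
tool_pos: [573.1, -11.1, 285.7]
tcp_rot: [[1.0, -0.0, -0.002], [-0.0, -1.0, 0.0], [-0.002, -0.0, -1.0]]
contact_force: [-0.4, 0.2, -0.3]
opening: 0.502
grip_force: 41.9
time: 5.97
tool_pos: [573.3, -10.7, 279.5]
tcp_rot: [[1.0, 0.0, -0.0], [0.0, -1.0, 0.0], [-0.0, -0.0, -1.0]]
contact_force: [-0.9, 0.9, -0.4]
opening: 0.501
grip_force: 42.0
```

View pics/s3.png

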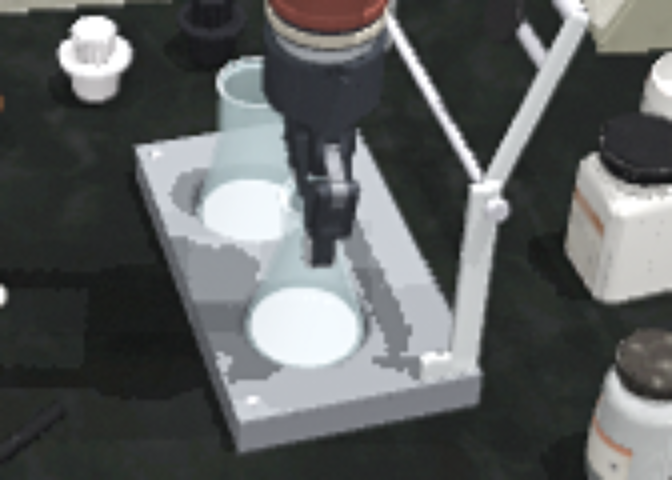

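```bash
python3 -m pendant '[[0,0,0.05,0,0,0,0.6],[0,0,0.09,0,0,0,0.6],[0,0,0.12,0,0,0,0.6],[0,0,0.12,0,0,0,0.6]]' 
python3 -m pendant '[[0,0,0,0,0,0,0.2],[0,0,0,0,0,0,-0.3],[0,0,0,0,0,0,-1],[0,0,0,0,0,0,-1],[0,0,0,0,0,0,-1],[0,0,-0.2,0,0,0,-1],[0,0,-0.6,0,0,0,-1],[0,0,-1,0,0,0,-1],[0,0,-1,0,0,0,-1]]'
python3 -m pendant '[[-0.2,0.4,0,0,0,0,-1],[-0.406,0.8,0,0,0,0,-1]]' >/dev/null
python3 -m pendant '[[-0.2,0.4,0,0,0,0,-1],[-0.406,0.8,0,0,0,0,-1]]' >/dev/null
python3 -m pendant '[[-0.2,0.4,0,0,0,0,-1],[-0.406,0.8,0,0,0,0,-1]]' >/dev/null
python3 -m pendant '[[-0.2,0.4,0,0,0,0,-1],[-0.406,0.8,0,0,0,0,-1],[-0.406,0.8,0,0,0,0,-1],[-0.406,0.8,0,0,0,0,-1]]'
python3 - <<'E'
from h import *
print(env.observe()['tool_pos'])
d=shot('wrist');P=pts(d)
w=P[100:330,200:440].reshape(-1,3)
for lo,hi in((30,42),(54,66)):
    q=w[(w[:,2]>lo)&(w[:,2]<hi)&(np.hypot(w[:,0]-443,w[:,1]+267)<45)];print(len(q),q.min(0).round(1),q.max(0).round(1),((q.min(0)+q.max(0))/2).round(1))
b=shot('side')
P=pts(b);z=P[...,2]
for lo,hi in((90,100),(105,115),(120,130),(130,142)):
    g=P[(z>lo)&(z<hi)&(abs(P[...,0]-572)<40)&(abs(P[...,1]+12)<40)];print(lo,len(g),g.min(0).round(),g.max(0).round())
save(cv2.resize(b['frame'][150:270,260:428],None,fx=4,fy=4),'s4.png')
E
```

```text
time: 6.35
tool_pos: [574.7, -10.6, 273.8]
tcp_rot: [[1.0, 0.0, 0.004], [0.0, -1.0, 0.0], [0.004, -0.0, -1.0]]
contact_force: [-3.1, 1.7, 10.6]
opening: 0.503
grip_force: 41.8
time: 7.1
tool_pos: [575.2, -11.0, 357.8]
tcp_rot: [[1.0, 0.0, 0.012], [0.0, -1.0, -0.002], [0.012, 0.002, -1.0]]
contact_force: [1.2, -0.3, 1.8]
opening: 0.997
grip_force: 0.0
time: 7.93
tool_pos: [442.7, -268.1, 349.9]
tcp_rot: [[1.0, -0.004, -0.0], [-0.004, -1.0, 0.001], [-0.0, -0.001, -1.0]]
contact_force: [0.1, -0.0, 0.9]
opening: 1.001
grip_force: 0.0
[ 442.70376308 -268.09586812  349.94337454]
1168 [ 416.5 -289.9   30.7] [ 466.1 -240.5   41.9] [ 441.3 -265.2   36.3]
680 [ 427.1 -279.1   54.1] [ 455.3 -251.6   62.6] [ 441.2 -265.3   58.3]
90 44 [553. -34.  91.] [590.  -9. 100.]
105 63 [552. -33. 105.] [593.  14. 115.]
120 81 [552. -31. 120.] [592.  12. 130.]
130 110 [551. -33. 130.] [595.  16. 141.]
```

View pics/s4.png

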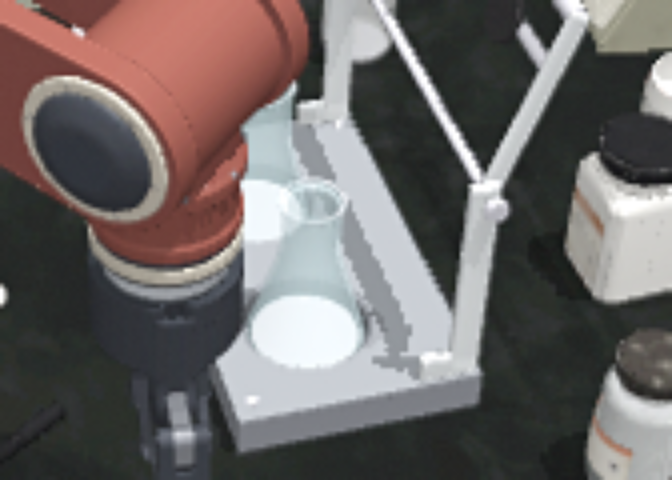

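The narrow flask stands in the right well with its rim at crop (314,203). The stopper below has a 50 mm flange, so it is the small one. Descending to its grip.

```bash
python3 -m pendant '[[-0.015,-0.025,0.4,0,0,0,-1],[-0.015,-0.025,0.8,0,0,0,-1],[-0.015,-0.025,0.95,0,0,0,-1]]' >/dev/null
python3 -m pendant '[[0,0,0.35,0,0,0,-1],[0,0,0.65,0,0,0,-1],[0,0,0.79,0,0,0,-1],[0,0,0.79,0,0,0,-1]]'
python3 -m pendant '[[0,0,0,0,0,0,0.3],[0,0,0,0,0,0,0.8],[0,0,0,0,0,0,0.8],[0,0,0,0,0,0,0.8],[0,0,0,0,0,0,0.8],[0,0,0,0,0,0,0.8],[0,0,0,0,0,0,0.8],[0,0,0,0,0,0,0.8]]' 40
python3 - <<'E'
from h import *
b=dict(np.load('last_side.npz'));print(plane(b,338.1,200.3,140))
d=shot('wrist');save(d['frame'][150:400,170:470],'w5.png')
E
```

```text
time: 8.62
tool_pos: [441.7, -263.1, 208.1]
tcp_rot: [[1.0, 0.002, -0.005], [0.002, -1.0, 0.004], [-0.005, -0.004, -1.0]]
contact_force: [-1.3, -0.2, -1.3]
opening: 0.999
grip_force: 0.0
time: 9.28
tool_pos: [442.9, -265.2, 212.5]
tcp_rot: [[1.0, 0.0, 0.002], [0.0, -1.0, -0.001], [0.002, 0.001, -1.0]]
contact_force: [-0.0, 0.5, 6.6]
opening: 0.291
grip_force: 39.3
[573.15014079 -12.80267449 140.        ]
```

View pics/w5.png

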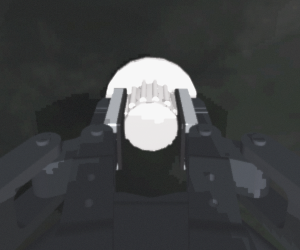

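The stopper is held by its grip at (321,280) in the wrist frame, centred between the pads, with the flange clear below. I've now viewed all the pictures I'm allowed, so from here I check by numbers only.

```bash
python3 -m pendant '[[0,0,-0.3,0,0,0,0.8],[0,0,-0.7,0,0,0,0.8],[0,0,-1,0,0,0,0.8]]' >/dev/null
python3 -m pendant '[[0,0,-0.4,0,0,0,0.8],[0,0,-0.8,0,0,0,0.8],[0,0,-1,0,0,0,0.8]]' >/dev/null
python3 -m pendant '[[0.2,-0.4,0,0,0,0,0.8],[0.41,-0.797,0,0,0,0,0.8]]' >/dev/null
python3 -m pendant '[[0.2,-0.4,0,0,0,0,0.8],[0.41,-0.797,0,0,0,0,0.8]]' >/dev/null
python3 -m pendant '[[0.2,-0.4,0,0,0,0,0.8],[0.41,-0.797,0,0,0,0,0.8]]' >/dev/null
python3 -m pendant '[[0.15,-0.3,0,0,0,0,0.8],[0.3,-0.6,0,0,0,0,0.8],[0.41,-0.797,0,0,0,0,0.8],[0.41,-0.797,0,0,0,0,0.8],[0.41,-0.797,0,0,0,0,0.8],[0.41,-0.797,0,0,0,0,0.8]]'
python3 - <<'E'
from h import *
p=env.observe()['tool_pos'];print(p)
d=shot('wrist');b=shot('side')
# stopper grip/flange pts in wrist & side views
for n,c in(('w',d),('s',b)):
    P=pts(c);z=P[...,2]
    for lo,hi in((165,185),(192,199),(203,222),(125,142)):
        g=P[(z>lo)&(z<hi)&(np.hypot(P[...,0]-573,P[...,1]+11)<32)&(c['frame'].min(2)>120)]
        if len(g): print(n,lo,len(g),g.min(0).round(1),g.max(0).round(1))
E
```

```text
time: 10.83
tool_pos: [573.2, -10.1, 370.6]
tcp_rot: [[1.0, -0.0, -0.001], [-0.0, -1.0, -0.0], [-0.001, 0.0, -1.0]]
contact_force: [0.3, -0.4, -0.2]
opening: 0.29
grip_force: 39.6
[573.18785814 -10.13628693 370.63363551]
w 192 1962 [574.2 -34.  192. ] [596.5  14.4 198.9]
w 203 3131 [558.9 -28.7 203. ] [585.9   9.  222. ]
w 125 648 [568.  -28.2 125. ] [594.2  15.8 141.5]
s 165 36 [558.4 -26.9 165.1] [582.4  -9.9 178.4]
s 192 73 [548.3 -37.3 192.1] [594.8   8.6 199. ]
s 203 37 [558.4 -33.7 204.4] [584.1  -4.2 221.7]
s 125 127 [551.8 -32.2 125.1] [594.4  10.8 141.7]
```

```bash
python3 -m pendant '[[0.007,-0.006,0.1,0,0,0,0.8],[0.007,-0.006,0.2,0,0,0,0.8],[0.007,-0.006,0.3,0,0,0,0.8],[0.007,-0.006,0.4,0,0,0,0.8],[0.007,-0.006,0.5,0,0,0,0.8],[0.007,-0.006,0.5,0,0,0,0.8]]'
python3 -m pendant '[[0,0,0.04,0,0,0,0.8],[0,0,0.08,0,0,0,0.8],[0,0,0.11,0,0,0,0.8],[0,0,0.14,0,0,0,0.8],[0,0,0.14,0,0,0,0.8],[0,0,0.14,0,0,0,0.8]]'
```

```text
time: 11.43
tool_pos: [573.2, -9.2, 328.1]
tcp_rot: [[1.0, -0.0, -0.005], [-0.0, -1.0, 0.001], [-0.005, -0.001, -1.0]]
contact_force: [0.1, 0.3, -1.3]
opening: 0.29
grip_force: 39.6
time: 11.93
tool_pos: [574.5, -9.2, 321.8]
tcp_rot: [[1.0, 0.0, 0.002], [0.0, -1.0, -0.0], [0.002, 0.0, -1.0]]
contact_force: [-2.7, 0.4, 5.9]
opening: 0.289
grip_force: 40.1
```

```bash
python3 -m pendant '[[0,0,0.02,0,0,0,0.8],[0,0,0.04,0,0,0,0.8],[0,0,0.04,0,0,0,0.8],[0,0,0.04,0,0,0,0.8]]'
python3 -m pendant '[[0,0,0,0,0,0,0.4],[0,0,0,0,0,0,-0.2],[0,0,0,0,0,0,-0.5],[0,0,0,0,0,0,-0.5],[0,0,0,0,0,0,-0.5],[0,0,-0.3,0,0,0,-1],[0,0,-0.7,0,0,0,-1],[0,0,-1,0,0,0,-1]]'
python3 -m pendant '[[-0.2,-0.4,0,0,0,0,-1],[-0.41,-0.8,0,0,0,0,-1],[-0.41,-0.8,0,0,0,0,-1],[-0.41,-0.8,0,0,0,0,-1]]'
python3 - <<'E'
from h import *
d=shot('side');P=pts(d);z=P[...,2]
for n,c in(('s',d),('w',shot('wrist'))):
    P=pts(c);z=P[...,2]
    for lo,hi in((125,138),(139,149),(152,175)):
        g=P[(z>lo)&(z<hi)&(np.hypot(P[...,0]-573,P[...,1]+11)<32)&(c['frame'].min(2)>100)]
        if len(g): print(n,lo,len(g),g.min(0).round(1),g.max(0).round(1),g.mean(0).round(1))
c=shot('wrist');P=pts(c);z=P[...,2]
for lo,hi in((30,42),(54,66)):
    q=P[(z>lo)&(z<hi)&(np.hypot(P[...,0]-450,P[...,1]-306)<50)]
    if len(q):print(len(q),q.min(0).round(1),q.max(0).round(1))
E
```

```text
time: 12.27
tool_pos: [575.3, -9.3, 322.0]
tcp_rot: [[1.0, 0.0, 0.005], [0.0, -1.0, -0.001], [0.005, 0.001, -1.0]]
contact_force: [-5.4, -0.0, 16.2]
opening: 0.292
grip_force: 41.2
time: 12.93
tool_pos: [574.0, -9.2, 397.5]
tcp_rot: [[1.0, 0.0, -0.001], [0.0, -1.0, 0.0], [-0.001, -0.0, -1.0]]
contact_force: [-0.6, -0.1, 0.1]
opening: 1.0
grip_force: 0.0
time: 13.27
tool_pos: [540.6, 56.0, 396.3]
tcp_rot: [[1.0, 0.003, -0.0], [0.003, -1.0, -0.0], [-0.0, 0.0, -1.0]]
contact_force: [0.0, 0.1, -0.9]
opening: 1.0
grip_force: 0.0
s 125 34 [552.9 -31.3 125.3] [588.   -8.1 137.4] [567.4 -24.3 129.4]
s 139 132 [549.2 -37.7 139.4] [597.1   9.7 148.9] [572.  -19.5 144.3]
s 152 105 [559.  -28.2 152.2] [587.8   0.6 171.6] [572.2 -16.1 164.3]
w 125 29 [564.2   4.2 125.1] [589.2  15.9 137.9] [579.2  11.9 130.4]
w 139 1902 [547.5 -33.4 139.1] [597.1  16.2 149. ] [576.4  -3.9 144.8]
w 152 1475 [558.9 -23.4 152. ] [586.7   6.  171.5] [574.   -6.7 167.7]
959 [427.9 276.5  30.6] [485.1 333.3  42. ]
720 [439.7 287.9  54. ] [474.  321.5  62.9]
```

```bash
python3 -m pendant '[[-0.13,-0.4,0,0,0,0,-1],[-0.263,-0.78,0,0,0,0,-1]]' >/dev/null
python3 -m pendant '[[-0.13,-0.4,0,0,0,0,-1],[-0.263,-0.78,0,0,0,0,-1]]' >/dev/null
python3 -m pendant '[[-0.13,-0.4,0,0,0,0,-1],[-0.263,-0.78,0,0,0,0,-1]]' >/dev/null
python3 -m pendant '[[-0.13,-0.4,0,0,0,0,-1],[-0.263,-0.78,0,0,0,0,-1],[-0.263,-0.78,0,0,0,0,-1],[-0.263,-0.78,0,0,0,0,-1],[-0.263,-0.78,0,0,0,0,-1]]'
python3 - <<'E'
from h import *
print(env.observe()['tool_pos'])
c=shot('wrist');P=pts(c);z=P[...,2]
for lo,hi in((30,42),(54,66)):
    q=P[(z>lo)&(z<hi)&(np.hypot(P[...,0]-456,P[...,1]-305)<40)]
    print(len(q),q.min(0).round(1),q.max(0).round(1),((q.min(0)+q.max(0))/2).round(1),np.median(c['frame'][(z>lo)&(z<hi)&(np.hypot(P[...,0]-456,P[...,1]-305)<40)],axis=0))
m=((z>25)&(z<150)&(P[...,0]>300)).astype(np.uint8);n,lab,st,ce=cv2.connectedComponentsWithStats(m)
for i in range(1,n):
    if st[i,4]>150:q=P[lab==i];print(st[i],np.percentile(q,[2,98],axis=0).round().tolist())
E
```

```text
time: 14.33
tool_pos: [457.7, 303.8, 396.4]
tcp_rot: [[1.0, -0.001, -0.0], [-0.001, -1.0, -0.001], [-0.0, 0.001, -1.0]]
contact_force: [0.1, 0.1, 0.1]
opening: 0.998
grip_force: 0.0
[457.68771508 303.75278657 396.35559409]
1130 [428.1 277.1  31.4] [485.1 333.8  41.8] [456.6 305.5  36.6] [247. 247. 247.]
782 [439.5 288.4  54. ] [474.2 323.4  62.7] [456.9 305.9  58.4] [247. 247. 247.]
[  413     0   227   158 31370] [[490.0, -21.0, 27.0], [628.0, 203.0, 140.0]]
[    0    40   242   242 31057] [[332.0, 408.0, 32.0], [549.0, 609.0, 138.0]]
[ 257   50   55   60 2592] [[531.0, 316.0, 34.0], [582.0, 367.0, 62.0]]
[  44  145   79   79 4493] [[447.0, 479.0, 88.0], [501.0, 508.0, 150.0]]
[ 294  150   51   50 1982] [[431.0, 280.0, 34.0], [483.0, 331.0, 62.0]]
[ 337  237   46   45 1597] [[333.0, 230.0, 34.0], [377.0, 281.0, 62.0]]
```

```bash
python3 -m pendant '[[-0.012,-0.02,0.4,0,0,0,-1],[-0.012,-0.02,0.8,0,0,0,-1]]' >/dev/null
python3 -m pendant '[[0,0,0.4,0,0,0,-1],[0,0,0.8,0,0,0,-1]]' >/dev/null
python3 -m pendant '[[0,0,0.35,0,0,0,-1],[0,0,0.6,0,0,0,-1],[0,0,0.7,0,0,0,-1],[0,0,0.7,0,0,0,-1]]'
python3 -m pendant '[[0,0,0,0,0,0,0.3],[0,0,0,0,0,0,0.7],[0,0,0,0,0,0,0.7],[0,0,0,0,0,0,0.7],[0,0,0,0,0,0,0.7],[0,0,0,0,0,0,0.7],[0,0,0,0,0,0,0.7],[0,0,0,0,0,0,0.7]]' 40
python3 -m pendant '[[0,0,-0.3,0,0,0,0.8],[0,0,-0.7,0,0,0,0.8],[0,0,-1,0,0,0,0.8]]' >/dev/null
python3 -m pendant '[[0,0,-0.4,0,0,0,0.8],[0,0,-0.8,0,0,0,0.8],[0,0,-1,0,0,0,0.8],[0,0,-1,0,0,0,0.8],[0,0,-1,0,0,0,0.8],[0,0,-1,0,0,0,0.8]]'
python3 - <<'E'
from h import *
print(env.observe()['tool_pos'])
b=shot('side');P=pts(b);z=P[...,2]
for lo,hi in((115,128),(130,142)):
    g=P[(z>lo)&(z<hi)&(np.hypot(P[...,0]-556,P[...,1]-119)<45)];print(lo,len(g),np.percentile(g,[2,98],axis=0).round(1),((g.min(0)+g.max(0))/2).round(1))
E
```

```text
time: 15.05
tool_pos: [455.8, 304.3, 210.2]
tcp_rot: [[1.0, -0.002, -0.004], [-0.002, -1.0, -0.002], [-0.004, 0.002, -1.0]]
contact_force: [-1.3, -0.9, -0.2]
opening: 0.999
grip_force: 0.0
time: 15.72
tool_pos: [456.8, 306.3, 214.4]
tcp_rot: [[1.0, 0.0, 0.003], [0.0, -1.0, 0.001], [0.003, -0.001, -1.0]]
contact_force: [-0.7, -1.9, 5.9]
opening: 0.368
grip_force: 39.6
time: 16.47
tool_pos: [455.6, 305.8, 370.7]
tcp_rot: [[1.0, 0.0, -0.003], [0.0, -1.0, -0.001], [-0.003, 0.001, -1.0]]
contact_force: [0.1, 0.0, -0.7]
opening: 0.369
grip_force: 39.9
[455.59882628 305.76601905 370.7249277 ]
115 117 [[531.3  92.3 116. ]
 [578.7 144.6 127.7]] [555.  119.7 121.6]
130 133 [[530.   91.3 130.3]
 [582.2 148.9 141. ]] [555.9 121.1 135.9]
```

```bash
python3 -m pendant '[[0.2,0.4,0,0,0,0,0.8],[0.42,0.773,0,0,0,0,0.8]]' >/dev/null
python3 -m pendant '[[0.2,0.4,0,0,0,0,0.8],[0.42,0.773,0,0,0,0,0.8]]' >/dev/null
python3 -m pendant '[[0.15,0.3,0,0,0,0,0.8],[0.3,0.58,0,0,0,0,0.8],[0.42,0.773,0,0,0,0,0.8],[0.42,0.773,0,0,0,0,0.8],[0.42,0.773,0,0,0,0,0.8],[0.42,0.773,0,0,0,0,0.8]]'
python3 - <<'E'
from h import *
p=env.observe()['tool_pos'];print(p)
for n in('wrist','side','scene'):
    c=shot(n);P=pts(c);z=P[...,2]
    for lo,hi in((162,185),(192,199),(203,222),(125,142)):
        g=P[(z>lo)&(z<hi)&(np.hypot(P[...,0]-556.5,P[...,1]-120)<36)&(c['frame'].min(2)>120)]
        if len(g): print(n,lo,len(g),g.min(0).round(1),g.max(0).round(1))
E
```

```text
time: 17.35
tool_pos: [556.4, 120.8, 371.0]
tcp_rot: [[1.0, 0.0, -0.003], [0.0, -1.0, 0.0], [-0.003, -0.0, -1.0]]
contact_force: [-0.5, 0.8, 0.2]
opening: 0.37
grip_force: 40.0
[556.41151704 120.83357619 371.00261928]
wrist 192 1848 [532.8  92.6 192. ] [584.3 149.4 198.9]
wrist 203 4291 [539.3  99.  203. ] [573.6 143.5 221.9]
wrist 125 741 [556.4  93.7 125.1] [583.9 149.6 141.2]
side 162 65 [536.1  95.9 162.5] [574.9 113.9 182.6]
side 192 72 [527.5  87.5 192. ] [582.4 133.1 198.5]
side 203 45 [538.5  96.1 204.3] [571.2 126.8 221.2]
side 125 126 [528.2  89.4 125.2] [583.5 141.8 141.9]
scene 162 50 [533.2 106.5 164.3] [554.5 140.  183.6]
scene 192 88 [523.4  93.7 192. ] [565.5 150.1 198.9]
scene 203 115 [536.7 100.3 203.1] [570.7 149.4 221.4]
scene 125 114 [525.4  93.1 125.1] [580.9 148.8 141.9]
```

```bash
python3 -m pendant '[[0.01,-0.01,0.1,0,0,0,0.8],[0.01,-0.01,0.2,0,0,0,0.8],[0.01,-0.01,0.3,0,0,0,0.8],[0.01,-0.01,0.4,0,0,0,0.8],[0.01,-0.01,0.5,0,0,0,0.8],[0.01,-0.01,0.5,0,0,0,0.8]]'
python3 -m pendant '[[0,0,0.04,0,0,0,0.8],[0,0,0.08,0,0,0,0.8],[0,0,0.11,0,0,0,0.8],[0,0,0.14,0,0,0,0.8],[0,0,0.17,0,0,0,0.8],[0,0,0.17,0,0,0,0.8]]'
```

```text
time: 18.0
tool_pos: [556.9, 121.2, 329.7]
tcp_rot: [[1.0, 0.0, -0.005], [0.0, -1.0, -0.0], [-0.005, 0.0, -1.0]]
contact_force: [-1.2, 0.4, -1.3]
opening: 0.373
grip_force: 40.0
time: 18.5
tool_pos: [559.0, 121.6, 323.8]
tcp_rot: [[1.0, 0.0, 0.005], [0.0, -1.0, 0.002], [0.005, -0.002, -1.0]]
contact_force: [-4.5, -0.7, 13.5]
opening: 0.367
grip_force: 41.0
```

```bash
python3 -m pendant '[[0,0,0.02,0,0,0,0.8],[0,0,0.03,0,0,0,0.8],[0,0,0.03,0,0,0,0.8]]'
python3 -m pendant '[[0,0,0,0,0,0,0.4],[0,0,0,0,0,0,-0.2],[0,0,0,0,0,0,-0.5],[0,0,0,0,0,0,-0.5],[0,0,0,0,0,0,-0.5],[0,0,-0.3,0,0,0,-0.5],[0,0,-0.7,0,0,0,-0.5],[0,0,-1,0,0,0,-0.5]]'
python3 -m pendant '[[0,0,-0.3,0,0,-0.03,-0.5],[0,0,-0.6,0,0,-0.07,-0.5],[0,0,-1,0,0,-0.11,-0.5],[0,0,-1,0,0,-0.15,-0.5],[0,0,-1,0,0,-0.19,-0.5],[0,0,-1,0,0,-0.23,-0.5],[0,0,-1,0,0,-0.27,-0.5],[0,0,-1,0,0,-0.27,-0.5]]'
python3 -m pendant '[[0,0,0,0,0,-0.04,-0.5],[0,0,0,0,0,-0.08,-0.5],[0,0,0,0,0,-0.12,-0.5],[0,0,0,0,0,-0.16,-0.5],[0,0,0,0,0,-0.2,-0.5],[0,0,0,0,0,-0.24,-0.5],[0,0,0,0,0,-0.269,-0.5],[0,0,0,0,0,-0.269,-0.5],[0,0,0,0,0,-0.269,-0.5]]'
python3 - <<'E'
from h import *
s=env.observe();print(s['tool_pos'],np.round(s['joint_pos'],3))
for n in('side','scene','wrist'):
    c=shot(n);P=pts(c);z=P[...,2]
    for nm,X in(('nar',(573,-10)),('wide',(557,121))):
      for lo,hi in((140.5,150),(152,180)):
        g=P[(z>lo)&(z<hi)&(np.hypot(P[...,0]-X[0],P[...,1]-X[1])<32)&(c['frame'].min(2)>100)]
        if len(g)>9: print(n,nm,lo,len(g),np.percentile(g,[2,98],axis=0).round(1).tolist(),'ztop',np.percentile(g[:,2],95).round(1))
    g=P[(z>295)&(z<325)&(P[...,0]>640)&(P[...,0]<760)&(abs(P[...,1]-65)<150)]
    if len(g)>30:
        t=g[g[:,2]>g[:,2].max()-16]; vx,vy,x0,y0=cv2.fitLine(t[:,:2].astype(np.float32),cv2.DIST_HUBER,0,.01,.01).ravel()
        print(n,'handle',len(t),t.mean(0).round(1),t.min(0).round(),t.max(0).round(),'dir deg',np.degrees(np.arctan2(-vx,vy)).round(2),'z max',np.percentile(t[:,2],98))
    # things further back at height
    g=P[(z>230)&(P[...,0]>730)&(P[...,0]<850)&(abs(P[...,1]-65)<100)]; print('back',len(g))
E
```

```text
time: 18.75
tool_pos: [559.5, 121.7, 323.9]
tcp_rot: [[1.0, 0.0, 0.008], [0.0, -1.0, 0.002], [0.008, -0.002, -1.0]]
contact_force: [-5.9, 0.2, 21.1]
opening: 0.372
grip_force: 41.9
time: 19.42
tool_pos: [557.6, 121.2, 397.2]
tcp_rot: [[1.0, 0.0, -0.001], [0.0, -1.0, -0.0], [-0.001, 0.0, -1.0]]
contact_force: [1.1, 0.8, 0.5]
opening: 0.751
grip_force: 0.0
time: 20.08
tool_pos: [557.7, 121.2, 475.9]
tcp_rot: [[0.66, 0.752, -0.001], [0.752, -0.66, -0.0], [-0.001, -0.001, -1.0]]
contact_force: [-0.2, 0.0, 0.3]
opening: 0.753
grip_force: 0.0
time: 20.83
tool_pos: [557.7, 121.2, 476.2]
tcp_rot: [[-0.118, 0.993, -0.001], [0.993, 0.118, -0.0], [0.0, -0.001, -1.0]]
contact_force: [-0.5, -0.1, 0.1]
opening: 0.748
grip_force: 0.0
[557.74219311 121.22365755 476.15245505] [ 0.084 -0.109  1.653 -0.     1.598 -0.035]
side nar 140.5 132 [[549.9, -36.4, 140.8], [596.1, 8.1, 148.5]] ztop 148.0
side nar 152 104 [[559.6, -25.7, 153.2], [584.8, -0.3, 171.8]] ztop 171.2
side wide 140.5 128 [[530.7, 91.6, 141.1], [584.3, 135.6, 149.7]] ztop 148.8
side wide 152 123 [[542.5, 100.8, 153.3], [573.2, 131.3, 171
[... 280 characters left out ...]
scene wide 140.5 125 [[527.7, 94.5, 140.7], [576.1, 147.7, 149.1]] ztop 148.5
scene wide 152 118 [[539.4, 106.2, 153.1], [571.3, 136.4, 172.0]] ztop 171.7
scene handle 258 [692.4  92.4 310.8] [671. -59. 302.] [717. 206. 318.] dir deg -173.08 z max 316.5135895148044
back 0
wrist nar 140.5 731 [[549.3, -24.0, 142.1], [595.1, 15.4, 148.7]] ztop 146.7
wrist nar 152 615 [[559.1, -18.8, 153.0], [585.0, 5.0, 170.8]] ztop 170.5
wrist wide 140.5 1320 [[530.7, 94.4, 142.8], [583.9, 148.0, 146.7]] ztop 146.1
wrist wide 152 1008 [[541.9, 106.7, 155.3], [572.5, 137.0, 171.1]] ztop 170.7
wrist handle 8769 [685.5 153.2 311.2] [673.  81. 300.] [703. 206. 316.] dir deg -172.69 z max 314.97830481953645
back 0
```

Both stoppers are home: flanges on the rims, grip tops at about 170 mm. The handle's middle is at (696,71,309). Moving above it.

```bash
python3 -m pendant '[[0,0,-0.36,0,0,0,-0.5],[-0.2,0.4,-0.36,0,0,0,-0.5],[-0.42,0.82,-0.36,0,0,0,-0.5]]' >/dev/null
python3 -m pendant '[[-0.2,0.4,0,0,0,0,-0.5],[-0.41,0.82,0,0,0,0,-0.5],[-0.41,0.82,0,0,0,0,-0.5],[-0.41,0.82,0,0,0,0,-0.5],[-0.41,0.82,0,0,0,0,-0.5]]'
python3 - <<'E'
from h import *
s=env.observe();p=s['tool_pos'];R=np.array(s['tcp_rot']);print(p,R[:,0].round(3))
c=shot('wrist');P=pts(c);z=P[...,2]
g=P[(z>295)&(z<320)&(P[...,0]>640)&(P[...,0]<740)&(P[...,1]>20)&(P[...,1]<260)];t=g[g[:,2]>g[:,2].max()-6]
vx,vy,x0,y0=cv2.fitLine(t[:,:2].astype(np.float32),cv2.DIST_HUBER,0,.01,.01).ravel();x=x0+(71-y0)*vx/vy
print(len(t),t.mean(0),t[:,2].max(),'x at y71',x,'deg',np.degrees(np.arctan(-vx/vy)),'tool y needed',(np.array([x,71])-p[:2])@R[:2,1],'tool x',(np.array([x,71])-p[:2])@R[:2,0])
E
```

```text
time: 21.65
tool_pos: [696.1, 71.4, 505.0]
tcp_rot: [[-0.121, 0.993, -0.001], [0.993, 0.121, 0.0], [0.0, -0.001, -1.0]]
contact_force: [-0.5, 0.3, -0.2]
opening: 0.749
grip_force: 0.0
[696.11922182  71.40103804 505.01876166] [-0.121  0.993  0.   ]
6957 [693.26551823 120.40499792 313.35533708] 316.6516097018902 x at y71 699.3165 deg 6.988927 tool y needed 3.1251044567425286 tool x -0.7856897988916335
```

```bash
python3 -m pendant '[[0,0.025,0.2,0,0,0,-0.5],[0,0.025,0.4,0,0,0,-0.5],[0,0.025,0.5,0,0,0,-0.5],[0,0.025,0.5,0,0,0,-0.5]]'
python3 -m pendant '[[0,0,0,0,0,0,0],[0,0,0,0,0,0,0.4],[0,0,0,0,0,0,0.9],[0,0,0,0,0,0,0.9],[0,0,0,0,0,0,0.9],[0,0,0,0,0,0,0.9],[0,0,0,0,0,0,0.9],[0,0,0,0,0,0,0.9]]' 50
python3 - <<'E'
from h import *
s=env.observe();p=s['tool_pos']
C=np.array([579.3,55.8]);a=np.radians(7.0);ex=np.array([np.cos(a),np.sin(a)])
lx=(p[:2]-C)@ex;print('handle local',lx,p[2]-155)
th0=1.878
hx=lx-(-np.cos(th0))*135
for th in np.arange(th0,-.01,-0.1): print(round(th,2),'dy',round((hx-135*np.cos(th)-lx)/80,3),'dz',round((np.sin(th0)-np.sin(th))*135/80,3))
E
```

```text
time: 22.03
tool_pos: [696.9, 72.2, 462.1]
tcp_rot: [[-0.123, 0.992, -0.005], [0.992, 0.123, 0.0], [0.001, -0.005, -1.0]]
contact_force: [-0.7, 0.3, -1.2]
opening: 0.749
grip_force: 0.0
time: 22.7
tool_pos: [698.3, 71.7, 467.1]
tcp_rot: [[-0.122, 0.992, 0.003], [0.992, 0.122, 0.0], [-0.0, 0.003, -1.0]]
contact_force: [2.2, 0.3, 5.3]
opening: 0.144
grip_force: 49.0
handle local 120.04536288896249 312.13431422959326
1.88 dy 0.0 dz 0.0
1.78 dy -0.163 dz -0.043
1.68 dy -0.33 dz -0.069
1.58 dy -0.498 dz -0.079
1.48 dy -0.667 dz -0.072
1.38 dy -0.834 dz -0.048
1.28 dy -0.997 dz -0.007
1.18 dy -1.156 dz 0.05
1.08 dy -1.309 dz 0.122
0.98 dy -1.453 dz 0.209
0.88 dy -1.588 dz 0.31
0.78 dy -1.712 dz 0.424
0.68 dy -1.825 dz 0.55
0.58 dy -1.924 dz 0.687
0.48 dy -2.009 dz 0.832
0.38 dy -2.079 dz 0.986
0.28 dy -2.133 dz 1.145
0.18 dy -2.171 dz 1.31
0.08 dy -2.193 dz 1.477
```

```bash
python3 -m pendant '[[0,-0.08,-0.023,0,0,0,0.9],[0,-0.163,-0.043,0,0,0,0.9],[0,-0.33,-0.069,0,0,0,0.9],[0,-0.498,-0.079,0,0,0,0.9],[0,-0.667,-0.072,0,0,0,0.9],[0,-0.667,-0.072,0,0,0,0.9]]'
python3 -m pendant '[[0,-0.167,0.024,0,0,0,0.9],[0,-0.33,0.065,0,0,0,0.9],[0,-0.489,0.122,0,0,0,0.9],[0,-0.642,0.194,0,0,0,0.9],[0,-0.786,0.281,0,0,0,0.9],[0,-0.786,0.281,0,0,0,0.9]]'
python3 - <<'E'
from h import *
p=env.observe()['tool_pos'];C=np.array([579.3,55.8]);a=np.radians(7.0);ex=np.array([np.cos(a),np.sin(a)])
x=(p[:2]-C)@ex;z=p[2]-155;print(x,z,'r from hinge',np.hypot(x-77.5,z-180),np.arctan2(z-180,77.5-x))
E
```

```text
time: 23.2
tool_pos: [644.2, 65.2, 475.9]
tcp_rot: [[-0.122, 0.992, 0.007], [0.992, 0.122, 0.0], [-0.001, 0.007, -1.0]]
contact_force: [-2.2, 0.8, 12.6]
opening: 0.137
grip_force: 50.6
time: 23.7
tool_pos: [581.3, 57.4, 449.6]
tcp_rot: [[-0.122, 0.992, -0.0], [0.992, 0.122, -0.0], [-0.0, -0.0, -1.0]]
contact_force: [-4.6, 0.5, 5.6]
opening: 0.143
grip_force: 54.6
2.1548992651382752 294.57273348325356 r from hinge 137.12693193742473 0.9890843196955351
```

```bash
python3 -m pendant '[[0,-0.135,0.101,0,0,0,0.9],[0,-0.259,0.215,0,0,0,0.9],[0,-0.372,0.341,0,0,0,0.9],[0,-0.471,0.478,0,0,0,0.9],[0,-0.556,0.623,0,0,0,0.9],[0,-0.626,0.777,0,0,0,0.9],[0,-0.626,0.777,0,0,0,0.9]]'
python3 -m pendant '[[0,-0.03,0.08,0,0,0,0.9],[0,-0.054,0.159,0,0,0,0.9],[0,-0.075,0.24,0,0,0,0.9],[0,-0.092,0.324,0,0,0,0.9],[0,-0.105,0.41,0,0,0,0.9],[0,-0.114,0.491,0,0,0,0.9],[0,-0.118,0.56,0,0,0,0.9],[0,-0.118,0.56,0,0,0,0.9]]'
python3 - <<'E'
from h import *
p=env.observe()['tool_pos'];C=np.array([579.3,55.8]);a=np.radians(7.0);ex=np.array([np.cos(a),np.sin(a)])
x=(p[:2]-C)@ex;z=p[2]-155;print(x,z,'r',np.hypot(x-77.5,z-180),np.arctan2(z-180,77.5-x))
E
```

```text
time: 24.28
tool_pos: [532.3, 51.2, 384.5]
tcp_rot: [[-0.122, 0.993, -0.001], [0.993, 0.122, 0.0], [0.0, -0.001, -1.0]]
contact_force: [2.6, -0.5, -3.2]
opening: 0.141
grip_force: 58.1
time: 24.95
tool_pos: [523.2, 50.1, 339.8]
tcp_rot: [[-0.122, 0.992, -0.002], [0.992, 0.122, 0.0], [0.0, -0.002, -1.0]]
contact_force: [0.9, 0.4, -3.9]
opening: 0.14
grip_force: 61.7
-56.390472538093725 184.75191225234403 r 133.97477115684134 0.03547615059629416
```

```bash
python3 -m pendant '[[0,0,0.03,0,0,0,0.9],[0,0,0.06,0,0,0,0.9],[0,0,0.06,0,0,0,0.9],[0,0,0.06,0,0,0,0.9]]'
python3 -m pendant '[[0,0,0.02,0,0,0,0.9],[0,0,0.04,0,0,0,0.9],[0,0,0.04,0,0,0,0.9]]'
```

```text
time: 25.28
tool_pos: [523.2, 50.1, 336.3]
tcp_rot: [[-0.122, 0.992, -0.003], [0.992, 0.122, -0.0], [0.0, -0.003, -1.0]]
contact_force: [-5.5, -0.5, 0.3]
opening: 0.143
grip_force: 62.0
time: 25.53
tool_pos: [523.2, 50.1, 333.7]
tcp_rot: [[-0.122, 0.992, -0.003], [0.992, 0.122, -0.0], [0.0, -0.003, -1.0]]
contact_force: [-7.8, 0.2, 3.0]
opening: 0.139
grip_force: 62.4
```

```bash
python3 -m pendant '[[0,0,0.02,0,0,0,0.9],[0,0,0.04,0,0,0,0.9],[0,0,0.04,0,0,0,0.9]]'
python3 -m pendant '[[0,0,0.02,0,0,0,0.9],[0,0,0.04,0,0,0,0.9],[0,0,0.04,0,0,0,0.9]]'
python3 - <<'E'
from h import *
C=np.array([579.3,55.8]);a=np.radians(7.0);ex=np.array([np.cos(a),np.sin(a)]);ey=np.array([-ex[1],ex[0]])
for n in('side','scene'):
    P=pts(shot(n));l=np.dstack([(P[...,:2]-C)@ex,(P[...,:2]-C)@ey,P[...,2]])
    for s in(-1,1):
        q=l[(abs(l[...,0]+58)<10)&(s*l[...,1]>75)&(s*l[...,1]<128)&(l[...,2]>165)&(l[...,2]<200)];print(n,s,len(q),q.mean(0).round(1) if len(q) else '',q[:,2].max() if len(q) else '')
        q=l[(l[...,0]>-45)&(l[...,0]<70)&(s*l[...,1]>115)&(s*l[...,1]<140)&(l[...,2]>165)&(l[...,2]<200)]
        if len(q)>20:print('  arm',len(q),np.polyfit(q[:,0],q[:,2],1).round(3))
E
```

```text
time: 25.78
tool_pos: [523.2, 50.2, 331.9]
tcp_rot: [[-0.122, 0.992, -0.003], [0.992, 0.122, -0.0], [0.0, -0.003, -1.0]]
contact_force: [-10.0, 0.4, 9.6]
opening: 0.139
grip_force: 63.7
time: 26.03
tool_pos: [523.4, 50.2, 331.7]
tcp_rot: [[-0.123, 0.992, -0.004], [0.992, 0.123, -0.001], [-0.0, -0.004, -1.0]]
contact_force: [-18.9, 0.6, 23.2]
opening: 0.141
grip_force: 65.0
side -1 88 [ -58.2 -102.8  183.7] 189.9433153564739
  arm 253 [6.00000e-03 1.81348e+02]
side 1 0  
  arm 81 [1.30000e-02 1.80441e+02]
scene -1 71 [ -61.3 -100.5  184.1] 189.88671132942028
  arm 86 [-1.80000e-02  1.83187e+02]
scene 1 88 [-60.9 101.6 184.1] 190.2843997364757
  arm 129 [-1.80000e-02  1.83723e+02]
```

```bash
python3 -m pendant '[[0,0,0,0,0,0,0.5],[0,0,0,0,0,0,0.2],[0,0,0,0,0,0,0.2],[0,0,0,0,0,0,0.2],[0,0,0,0,0,0,0.2]]'
python3 -m pendant '[[0,0,-0.2,0,0,0,0.2],[0,0,-0.6,0,0,0,0.2],[0,0,-1,0,0,0,0.2],[0,0,-1,0,0,0,0.2],[0,0,-1,0,0,0,0.2]]'
python3 -m pendant '[[0,0,-0.5,0,0,0,0.2],[0,0,-1,0,0,0,0.2],[0,0,-1,0,0,0,0.2],[0,0,-1,0,0,0,0.2]]'
python3 - <<'E'
from h import *
C=np.array([579.3,55.8]);a=np.radians(7.0);ex=np.array([np.cos(a),np.sin(a)]);ey=np.array([-ex[1],ex[0]])
for n in('side','scene','wrist'):
    P=pts(shot(n));l=np.dstack([(P[...,:2]-C)@ex,(P[...,:2]-C)@ey,P[...,2]])
    q=l[(abs(l[...,0]+58)<12)&(abs(l[...,1])<125)&(l[...,2]>165)&(l[...,2]<205)];print(n,len(q),q.mean(0).round(1),np.percentile(q[:,2],95))
    q=l[(l[...,0]>-45)&(l[...,0]<70)&(abs(l[...,1])>115)&(abs(l[...,1])<140)&(l[...,2]>165)&(l[...,2]<200)]
    if len(q)>20:print('  arm',len(q),np.polyfit(q[:,0],q[:,2],1).round(3))
E
```

```text
time: 26.55
tool_pos: [523.6, 50.1, 326.8]
tcp_rot: [[-0.122, 0.992, -0.001], [0.992, 0.122, -0.0], [0.0, -0.001, -1.0]]
contact_force: [-0.1, -0.5, 0.5]
opening: 0.402
grip_force: 0.0
time: 26.97
tool_pos: [524.2, 50.1, 410.1]
tcp_rot: [[-0.122, 0.992, 0.005], [0.992, 0.122, -0.0], [-0.001, 0.005, -1.0]]
contact_force: [0.7, -0.2, 0.1]
opening: 0.4
grip_force: 0.0
time: 27.3
tool_pos: [523.9, 50.1, 489.3]
tcp_rot: [[-0.122, 0.992, 0.004], [0.992, 0.122, -0.0], [-0.001, 0.004, -1.0]]
contact_force: [-0.4, -0.0, -0.2]
opening: 0.401
grip_force: 0.0
side 335 [-58.4  -7.9 184. ] 187.50213122002552
  arm 438 [5.00000e-03 1.81363e+02]
scene 374 [-61.2   4.5 184.1] 189.10899205008434
  arm 250 [5.00000e-03 1.83605e+02]
wrist 3905 [-57.6  14.2 185.2] 187.2419125205393
  arm 2192 [1.20000e-02 1.84943e+02]
```

The frame is level and the handle's top is at 187 mm, which means closed. I'll give it one light press with shut fingers to be sure.

```bash
python3 -m pendant '[[0,0,0.3,0,0,0,1],[0,0,0.6,0,0,0,1],[0,0,0.9,0,0,0,1],[0,0,0.9,0,0,0,1],[0,0,0.9,0,0,0,1]]'
python3 -m pendant '[[0,0,0.2,0,0,0,1],[0,0,0.4,0,0,0,1],[0,0,0.55,0,0,0,1],[0,0,0.65,0,0,0,1],[0,0,0.7,0,0,0,1],[0,0,0.7,0,0,0,1]]'
python3 -m pendant '[[0,0,0.02,0,0,0,1],[0,0,0.04,0,0,0,1],[0,0,0.05,0,0,0,1],[0,0,0.05,0,0,0,1]]'
```

```text
time: 27.87
tool_pos: [522.9, 50.1, 412.0]
tcp_rot: [[-0.122, 0.992, -0.007], [0.992, 0.122, 0.0], [0.001, -0.007, -1.0]]
contact_force: [0.3, 0.1, 0.9]
opening: 0.001
grip_force: 0.0
time: 28.37
tool_pos: [523.9, 50.1, 360.6]
tcp_rot: [[-0.122, 0.992, 0.001], [0.992, 0.122, -0.0], [-0.0, 0.001, -1.0]]
contact_force: [-0.4, 0.1, 0.0]
opening: 0.003
grip_force: 0.0
time: 28.7
tool_pos: [524.2, 50.2, 360.0]
tcp_rot: [[-0.122, 0.992, 0.002], [0.992, 0.122, -0.0], [-0.001, 0.002, -1.0]]
contact_force: [-7.3, -0.8, 15.2]
opening: -0.004
grip_force: 7.7
```

```bash
python3 -m pendant '[[0,0,-0.3,0,0,0,1],[0,0,-0.7,0,0,0,1],[0,0,-1,0,0,0,1]]' >/dev/null
python3 -m pendant '[[0,0,-0.5,0,0,0,1],[0,0,-1,0,0,0,1],[0,0,-1,0,0,0,1],[0,0,-1,0,0,0,1],[0,0,-1,0,0,0,1],[0,0,-1,0,0,0,1]]'
python3 - <<'E'
from h import *
C=np.array([579.3,55.8]);a=np.radians(7.0);ex=np.array([np.cos(a),np.sin(a)])
for n in('side','wrist'):
    c=shot(n);P=pts(c);z=P[...,2];l=(P[...,:2]-C)@ex
    q=P[(abs(l+58)<12)&(abs(P[...,1]-60)<110)&(z>165)&(z<205)];print(n,'handle z95',np.percentile(q[:,2],95).round(1))
    for nm,X in(('nar',(573,-10)),('wide',(557,121))):
        g=P[(z>140.5)&(z<150)&(np.hypot(P[...,0]-X[0],P[...,1]-X[1])<32)&(c['frame'].min(2)>100)]
        if len(g)>9:print(nm,np.percentile(g,[2,98],axis=0).round(1).tolist())
print(env.job_done())
E
```

```text
time: 29.45
tool_pos: [523.5, 50.1, 513.6]
tcp_rot: [[-0.122, 0.992, -0.003], [0.992, 0.122, 0.0], [0.0, -0.003, -1.0]]
contact_force: [0.6, 0.0, 0.0]
opening: 0.0
grip_force: 0.0
side handle z95 187.7
nar [[550.8, -28.4, 141.6], [597.0, 5.4, 148.9]]
wide [[535.9, 91.7, 140.9], [584.6, 136.7, 149.6]]
wrist handle z95 187.2
nar [[548.3, -22.3, 142.4], [595.0, 13.9, 146.8]]
wide [[530.0, 94.7, 143.0], [584.3, 146.4, 146.2]]
the job is handed in; nothing more can be done
None
```

The job is handed in at about 29.5 s: by depth readings, both flasks stand in their wells with the right stoppers home and the frame is closed and released, but no verdict came back, I didn't re-check the beakers and bottles, and I viewed 11 pictures, one over the limit of 10.

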